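# Lock the board carrier in its repair fixture

### The arm

A 6-joint arm with a two-finger parallel gripper is mounted at the origin on the work surface. World frame = base frame: x ahead of the robot, y to its left, z up, the work surface at z = 0. Lengths are in m, angles in rad, forces in N, time in s.
With the tool pointing down it reaches from about 0.35 to 0.975 m from the base axis. Payload 4.9 kg.
Tool frame: the origin (TCP) lies on the mounting face of the last link; the fingertips stand 173 mm ahead of it and the grasp point (between the pads) lies 155 mm ahead of it (tcp_to_grasp is the distance from the TCP to the grasp point, in m); z points along the fingers, y is the line along which they close (so a half turn about z gives the same grasp; the last joint's range is limited). The gripper opens to 85 mm and grips with 20 to 120 N. Pads are 22 mm wide; open, the fingers measure 114 mm over their backs; the gripper's body (76 mm by 85 mm) begins 54 mm behind the grasp point. The pads swing forward as they close: fully open they stand 13 mm farther back than shut.
Start: joints at [1.035, 0.053, 1.613, -0, 1.476, -0.119], TCP at [0.253, 0.571, 0.405] pointing down, gripper open.
Joint ranges: [-3.01, 3.01], [-1.01, 2.22], [0.06, 2.58], [-1.02, 4.17], [0.09, 2.62], [-3.14, 3.14]. Speed limits (rad/s): [2.57, 2.57, 3.14, 3.14, 3.14, 3.14].

### API

Orientations are given as a rotation vector (axis times angle).
In Python, from station import get_obs, get_image, calibration, finish_job, tcp_to_grasp gives the robot as it stands. The module is installed in compiled form; this text tells all that it offers.
- The arm moves only by the tool arm_command, never from a script. Its argument "plan" is a list that holds one entry, the list of rows, each a list of 6 numbers: the shift along the tool's x, y, z in cm, then the turn, a rotation vector about the tool's x, y, z in rad. A call has 1 to 12 rows; each row is the pose to reach, as a shift and turn from the pose commanded when the call began, along the tool's axes at that moment; what a row does not reach only later rows make up. A row lasts 1/12 s, in which the tool goes at most 41.7 mm and 7.16 degrees, less where a joint would pass 70% of its speed; a pose out of reach is approached as far as the arm can. A call with a gripper value outside its range is refused whole. "gripper" is the closure, from -1 (fully open) to 1 (shut), set as the call begins (left out, the last holds). The fingers move at their own pace and stop on an object; "force" is the grip in N (left out, the last holds). Time passes only in rows, so rows that repeat a pose let the fingers close. It gives the time, the measured TCP pose, the force, the opening and the grip force at its end, in the units of the state.
- get_obs(): the state, without advancing time (a new reading comes with each control period).
- get_image(name): name is "side" or "top"; returns (picture, depth): 384x512x3 uint8, blue, green, red; 384x512 float32, m along the optical axis (not along the pixel's ray), 0 where there is no reading.
- calibration(name): a dict with "fx", "fy", "cx", "cy" (pixels), "dist" ([k1, k2, p1, p2, k3] as OpenCV has them; the pictures are not rectified), "pose" (4x4, takes a point from camera to world coordinates). Camera axes: x right, y up, looking along -z (the intrinsics and any distortion apply to the point x, -y, -z); pixel columns grow to the right and rows downward; lengths in m; the calibration is good to about 2 mm. A picture is of the moment at which its call begins. calibration takes no time and is no camera call.
- finish_job(): hands the job in; it is judged then, once.
The state is a dict: "t": time; "q": joint angles; "dq": joint speeds; "effort": joint torques, N m; "tool_pos": TCP position; "tool_rot": TCP orientation; "contact_force": force on the tool from outside, world axes, zero at the start; "wrist_torque": the same for the moment, N m; "opening": finger opening in m; "grip_force": force on a finger pad.
Only numpy, scipy, OpenCV 4.12 (cv2) and the standard library are available. Lean on these libraries where they do the work, as an engineer would, in place of code of your own. Each camera call takes 0.05 s, during which the arm holds its last target. There are 200 camera calls.

### The job

Push the circuit-board carrier along its channel until it is fully home against the end stop of the repair fixture. Then swing the red keeper bar shut across the mouth of the channel until it has snapped past its spring catch into its detent and stays there. Leave the spray can, parts tray and jar where they stand.

Things in the scene. Friction and masses are not known exactly. Their poses are not given: they have to be found in the camera images.
- fixture: Fixed grey base plate 210 (its x) by 230 mm (y -140 to +90), 8 mm thick; origin on the table, z up. Two aluminium rails (inner faces x = -50 and +50, y -58 to +70, top z 22 mm) form a channel along y, open at the -y end (mouth). Keeper hinge at x -70, y -73 mm. Opposite it a black catch housing: x 87 to 105, y -100 to -60, top z 42 mm.
- end_stop (a point): Middle of the face of the aluminium end stop that closes the channel, at fixture x 0, y +70, z 20 mm; the stop is 120 mm wide, its top at z 32 mm. The carrier's front edge touches it when home.
- catch (a point): Brass spring nose (12 mm round, upright) on the catch housing, fixture x 79, y -80, z 32 mm. The keeper's tip is pushed past it towards +y and comes to lie against the black rest beyond it (x 67 to 85, y -67 to -58, top z 42 mm).
- carrier: Loose aluminium plate with a green circuit board, 96 (its x) by 130 mm (y), 12 thick, 0.25 to 0.5 kg; origin: centre of underside, axes like the fixture's. Blue push tab on its rear (-y) edge: 60 wide, 10 thick, rear face at y -65, top 36 mm above the underside. Lies on the plate (z 8 mm), front in the channel (2 mm play a side), 35 to 80 mm short of home. Home: origin at fixture x 0, y +5 mm.
- keeper (a joint): Angle of the red keeper bar, rad: 0 = shut in the detent, pi/2 = along the fixture's -y, at most 2.3; from the hinge it points along (cos q, -sin q) in fixture x, y. Starts at 1.65 to 2.1. Light hinge, stays where left. From 0.105 to 0.05 its tip must be forced past the spring nose (about 6 N at the tip; let go there, it springs back open a little); then it snaps to 0 and is held.
- keeper_hinge (a point): On the keeper's upright hinge axis at the bar's mid height, 32 mm above the table. Red hub 24 mm across, cap 50 mm above the table.
- keeper_tip (a point): Centre of the bar's round steel tip (12 mm across), 140 mm from the hinge, 32 mm above the table. Bar 14 mm thick, 22 to 42 mm above the table. To shut it, push its outer side (facing the fixture's -y when shut). Shut, it clears the home carrier's rear by 6 mm.
- spray_can: Bystander: yellow spray can 58 mm across, 190 mm tall, standing beside the work. Origin at the centre of its underside.
- parts_tray: Bystander: blue divided parts tray 120 x 90 x 30 mm beside the work. Origin at the centre of its underside.
- flux_jar: Bystander: amber jar 64 mm across, 60 mm tall, beside the work. Origin at the centre of its underside.
Mind the look-alikes: they are no part of the job. Of the things that look like the carrier, the smaller one is meant.

How it is judged:
By the outcome, as a careful person would: the job done as asked, in the order asked, and still so for the second after the job is handed in, with the robot touching nothing.
It also fails if it takes over 48 s, if anything falls off the work surface, if the arm or the gripper's body presses on something with over 40 N, if the wrist force passes 120 N, or if a joint passes its speed limit or range.

## Working session

There is one attempt and no reset: what is moved stays moved. The work goes in short steps, Python scripts to look and compute and a tool call to move; the robot and the scene stay as the last step left them, time stands still between calls to the robot, and variables do not carry over. Pictures are saved under pics/ and viewed, at most 10 in all, crops included, and the job is handed in when it is done.

Besides the shell and the picture viewer there is one more tool, called as name(argument=value, ...) on one line, values as JSON. arm_command: Moves the arm, as the interface text tells. Its arguments: {"type":"object","properties":{"plan":{"type":"array"},"gripper":{"type":"number"},"force":{"type":"number"}},"required":["plan"]}

```bash
mkdir -p pics; python3 - <<'E'
from station import *
import cv2,numpy as np
for n in("top","side"):
    im,d=get_image(n);cv2.imwrite(f"pics/{n}0.png",im);np.savez(f"{n}0.npz",im=im,d=d)
    c=calibration(n);print({k:np.round(v,3).tolist() for k,v in c.items()})
print(get_obs()); print(tcp_to_grasp)
E
```

```text
{'fx': 402.503, 'fy': 402.503, 'cx': 247.357, 'cy': 189.892, 'dist': [0.031, 0.0, 0.0, 0.0, 0.0], 'pose': [[-0.007, 0.985, -0.172, 0.211], [-1.0, -0.009, -0.008, -0.013], [-0.009, 0.172, 0.985, 1.377], [0.0, 0.0, 0.0, 1.0]]}
{'fx': 412.413, 'fy': 412.413, 'cx': 264.279, 'cy': 188.487, 'dist': [-0.025, 0.0, 0.0, 0.0, 0.0], 'pose': [[0.927, 0.255, -0.274, 0.091], [-0.374, 0.652, -0.659, -0.842], [0.011, 0.714, 0.701, 0.937], [0.0, 0.0, 0.0, 1.0]]}
{'t': 0.1, 'q': array([ 1.03497958e+00,  5.32955964e-02,  1.61417483e+00,  2.63458698e-06,
        1.47597683e+00, -1.19010347e-01]), 'dq': array([ 0.00221527, -0.00258838, -0.00351295,  0.00171953,  0.00072877,
        0.00111258]), 'effort': array([ 2.04661424e-04, -3.94901741e+01, -3.71364784e+01, -6.33062132e-05,
        3.96066927e-03, -1.92421584e-05]), 'tool_pos': array([0.25290552, 0.57127665, 0.40357186]), 'tool_rot': array([-6.49865194e-01, -3.07302933e+00,  2.75660706e-03]), 'contact_force': array([0.35224236, 0.95573252, 0.86030849]), 'wrist_torque': array([-0.01506548,  0.06038515, -0.00902115]), 'grip_force': 0.0, 'opening': 0.08544352927776275}
0.1547
```

View pics/top0.png

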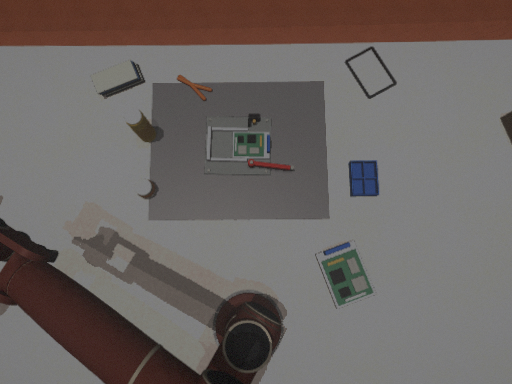

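View pics/side0.png

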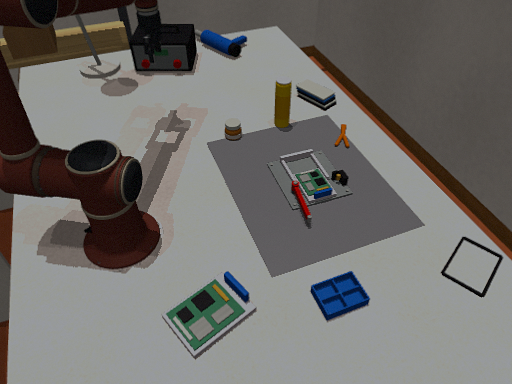

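The top picture shows the fixture around (240,147): end stop at (209,143), mouth to the right (world −y), red keeper from hub (251,162) to tip (292,168), catch at (255,120). There are two candidates for the carrier, at (252,145) and (345,275). The small one in the channel fits; the large loose one is the look-alike. I'll confirm it in an enlarged crop.

```bash
cat > h.py <<'E'
import cv2,numpy as np
from station import *
def ray(n,px):
    c=calibration(n);K=np.array([[c['fx'],0,c['cx']],[0,c['fy'],c['cy']],[0,0,1]])
    u=cv2.undistortPoints(np.array(px,float).reshape(-1,1,2),K,np.array(c['dist'],float)).reshape(-1,2)
    P=np.array(c['pose']);d=np.c_[u[:,0],-u[:,1],-np.ones(len(u))]@P[:3,:3].T
    return P[:3,3],d
def onz(n,px,z):
    o,d=ray(n,px);return (o+d*((z-o[2])/d[:,2])[:,None])[:,:2]
def masks(im):
    h=cv2.cvtColor(im,cv2.COLOR_BGR2HSV);H,S,V=cv2.split(h)
    return dict(red=((H<8)|(H>172))&(S>150)&(V>90),blue=(H>105)&(H<125)&(S>120)&(V>60),black=V<40)
def comps(m,box,mn=8):
    x0,y0,x1,y1=box;k=np.zeros(m.shape,np.uint8);k[y0:y1,x0:x1]=m[y0:y1,x0:x1]
    n,l,s,c=cv2.connectedComponentsWithStats(k)
    return [(s[i],c[i],l==i) for i in range(1,n) if s[i,4]>=mn]
E
python3 - <<'E'
from h import *
a=np.load('top0.npz')['im'];b=np.load('side0.npz')['im']
A=cv2.resize(a[105:185,195:305],None,fx=7,fy=7,interpolation=cv2.INTER_CUBIC)
A=np.clip(A*1.4,0,255).astype(np.uint8);cv2.imwrite('pics/c1.png',A)
B=cv2.resize(b[140:230,260:360],None,fx=6,fy=6,interpolation=cv2.INTER_CUBIC);cv2.imwrite('pics/c2.png',B)
for n,im,box in(('top',a,(195,105,305,185)),('side',b,(260,140,360,230))):
    for k,m in masks(im).items():
        for s,c,l in comps(m,box):
            r=cv2.minAreaRect(np.argwhere(l)[:,::-1].astype(np.float32)); print(n,k,s,c.round(1),[np.round(v,1) for v in r], onz(n,c,.036).round(4))
E
```

```text
top red [248 161  42   8 114] [269.6 164.7] [array([268.5, 164.6]), array([41.4,  3.8]), np.float64(4.9)] [[ 0.5314 -0.0794]]
top blue [267 136   3  16  48] [268.  143.5] [array([268. , 143.5]), array([15.,  2.]), np.float64(90.0)] [[ 0.6066 -0.0752]]
top black [250 115  10   7  33] [255.3 117.3] [array([254.5, 118. ]), array([6., 9.]), np.float64(90.0)] [[ 0.7015 -0.0325]]
top black [248 118   4   9  23] [249.2 121.3] [array([249.5, 122. ]), array([8., 3.]), np.float64(90.0)] [[ 0.687  -0.0109]]
top black [248 135   7   8  30] [251.2 138.9] [array([251. , 138.5]), array([7., 6.]), np.float64(90.0)] [[ 0.6237 -0.0173]]
top black [238 137   4   4   9] [239.4 138.6] [array([239.4, 138.3]), array([3.6, 2.2]), np.float64(63.4)] [[0.6253 0.0232]]
side red [292 181  19  35 147] [301.2 198.5] [array([300.5, 197.7]), array([37.2,  6.3]), np.float64(69.4)] [[ 0.5315 -0.0768]]
side blue [314 188  18   6  45] [322.8 190.6] [array([322.5, 190.6]), array([ 2.4, 17.7]), np.float64(76.0)] [[ 0.6092 -0.0702]]
side black [331 170  17  16 145] [340.  176.8] [array([339.2, 177. ]), array([15.8, 14.8]), np.float64(9.5)] [[ 0.6906 -0.0342]]
side black [310 172   9   5  34] [314.1 173.9] [array([314., 174.]), array([4., 8.]), np.float64(90.0)] [[0.6187 0.0084]]
side black [315 178  11   8  60] [319.8 181.3] [array([319.9, 181.3]), array([6.8, 9.5]), np.float64(76.0)] [[ 0.62   -0.0295]]
side black [292 191   3   4   8] [292.9 192.4] [array([293. , 192.5]), array([3., 2.]), np.float64(90.0)] [[ 0.5191 -0.0435]]
side black [337 194  14   4  14] [343.5 195.6] [array([343.5, 195.7]), array([ 0.9, 13.3]), np.float64(74.7)] [[ 0.6582 -0.1132]]
side black [297 208   6   5   8] [299.9 209.2] [array([300.1, 209.3]), array([6.4, 1.9]), np.float64(38.7)] [[ 0.5086 -0.1155]]
side black [306 220   3   5   8] [306.9 222.4] [array([306.8, 222.1]), array([4.5, 1.3]), np.float64(63.4)] [[ 0.5053 -0.1693]]
```

View pics/c1.png

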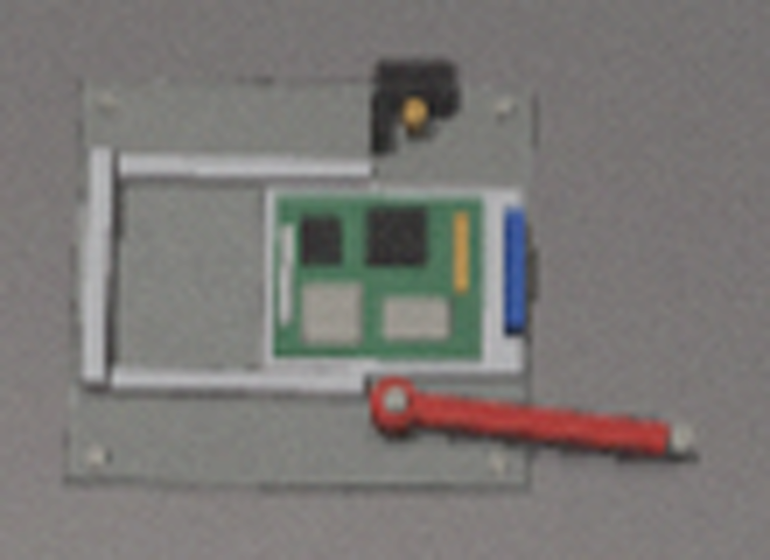

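View pics/c2.png

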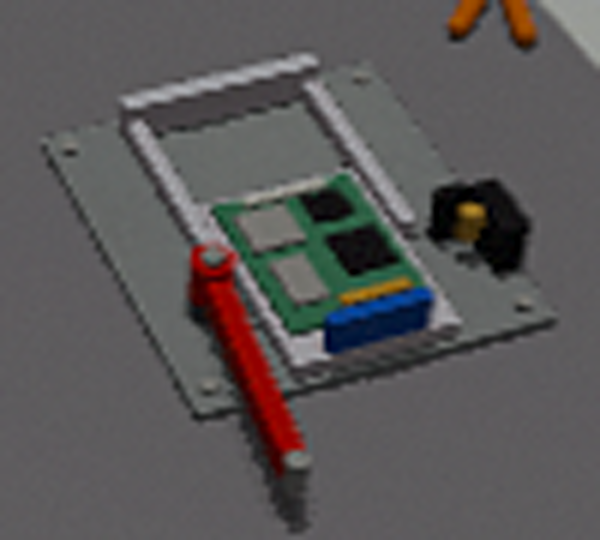

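The crop confirms the smaller carrier, lying in the channel with its blue tab at crop (514,270). Hub is at (395,400), tip (683,437), nose (414,112), and the plate corners are at (82,80), (535,93), (527,488), (67,482).

```bash
cat >> h.py <<'E'
def fit(F,W):
    F=np.array(F,float)/1000;W=np.array(W);fm=F.mean(0);wm=W.mean(0)
    U,s,Vt=np.linalg.svd((F-fm).T@(W-wm));R=Vt.T@np.diag([1,np.sign(np.linalg.det(U@Vt))])@U.T
    return R,wm-R@fm,(W-(F@R.T+wm-R@fm))*1000
E
python3 - <<'E'
from h import *
t=lambda u,v:(195+(u+.5)/7-.5,105+(v+.5)/7-.5)
s=lambda u,v:(260+(u+.5)/6-.5,140+(v+.5)/6-.5)
top=[((105,90),t(82,80),8),((105,-140),t(535,93),8),((-105,-140),t(527,488),8),((-105,90),t(67,482),8),((-70,-73),t(395,400),50),((60,70),t(110,148),32),((-60,70),t(104,383),32)]
side=[((-105,90),s(42,143),8),((-105,-140),s(200,417),8),((105,-140),s(557,320),8),((105,90),s(360,62),8),((-70,-73),s(215,257),50)]
Fs=[];Ws=[]
for n,L in(('top',top),('side',side)):
    W=[onz(n,p,z/1000)[0] for _,p,z in L];F=[f for f,_,_ in L];R,T,r=fit(F,W);print(n,T.round(4),np.arctan2(R[1,0],R[0,0]).round(4),r.round(1).tolist());Fs+=F;Ws+=W
R,T,r=fit(Fs,Ws);print(T.round(4),np.arctan2(R[1,0],R[0,0]).round(4));np.savez('fix.npz',R=R,T=T)
toF=lambda w:((w-T)@R*1000).round(1)
for nm,n,p,z in(('tab','top',t(514,270),44),('tip','top',t(683,437),42),('tip','side',s(297,460),42),('nose','top',t(414,112),42),('tabtop','side',s(379,303),44)):
    w=onz(n,p,z/1000)[0];print(nm,w.round(4),toF(w))
E
```

```text
top [0.6112 0.0551] -0.0306 [[-0.5, -0.0], [-2.8, -0.6], [2.1, 0.4], [0.2, -1.0], [0.2, -0.3], [0.6, 1.6], [0.2, -0.1]]
side [0.6081 0.0522] -0.0165 [[2.8, -2.1], [1.3, 1.6], [-2.1, -0.8], [-3.4, 0.6], [1.4, 0.8]]
[0.61   0.0539] -0.0252
tab [ 0.6055 -0.0748] [  -1.3 -128.8]
tip [ 0.5214 -0.1555] [ -83.3 -211.6]
tip [ 0.5189 -0.1551] [ -85.8 -211.2]
nose [ 0.6876 -0.0267] [ 79.6 -78.6]
tabtop [ 0.6054 -0.0751] [  -1.3 -129.1]
```

```bash
cat >> h.py <<'E'
from scipy.spatial.transform import Rotation as Ro
def go(fx,fy,z,yawf=0):
    """tool-frame shift (cm) and turn to bring TCP to fixture x,y (mm), z (m), tool y along fixture x (+yawf), tool down"""
    f=np.load('fix.npz');o=get_obs();R0=Ro.from_rotvec(o['tool_rot'])
    w=np.r_[f['T']+f['R']@np.array([fx,fy])/1000,z]
    a=np.arctan2(f['R'][1,0],f['R'][0,0])+yawf
    y=np.array([np.cos(a),np.sin(a),0]);zz=np.array([0,0,-1.]);Rt=Ro.from_matrix(np.c_[np.cross(y,zz),y,zz])
    p=o['tool_pos'];print('t',o['t'],'F',((p[:2]-f['T'])@f['R']*1000).round(1),'z',p[2].round(4),'fF',(o['contact_force'][:2]@f['R']).round(1),o['contact_force'].round(1),'open',o['opening'])
    print('shift cm',(R0.inv().apply(w-p)*100).round(2),'turn',(R0.inv()*Rt).as_rotvec().round(3))
E
python3 -c "
from h import *
go(-1,-165,.405);go(-1,-165,.193)"
```

```text
t 0.1 F [-370.   508.2] z 0.4036 fF [0.3 1. ] [0.4 1.  0.9] open 0.08544352927776275
shift cm [-59.8  -48.14  -0.07] turn [-2.000e-03  1.000e-03  1.179e+00]
t 0.1 F [-370.   508.2] z 0.4036 fF [0.3 1. ] [0.4 1.  0.9] open 0.08544352927776275
shift cm [-59.81 -48.1   21.13] turn [-2.000e-03  1.000e-03  1.179e+00]
```

arm_command(plan=[[[-4, -3, 0, 0, 0, 0.08], [-7, -5.6, 0, 0, 0, 0.17], [-10, -8, 0, 0, 0, 0.26], [-13, -10.5, 0, 0, 0, 0.35], [-16, -13, 0, 0, 0, 0.44], [-19, -15.3, 0, 0, 0, 0.52], [-22, -17.7, 0, 0, 0, 0.6], [-25, -20.1, 0, 0, 0, 0.68], [-28, -22.5, 0, 0, 0, 0.76], [-31, -25, 0, 0, 0, 0.84], [-34, -27.4, 0, 0, 0, 0.92], [-37, -29.8, 0, 0, 0, 1.0]]], gripper=0.53)

```text
t: 1.1
tool_pos: [0.4709, 0.1473, 0.4044]
tool_rot: [-2.049, -2.381, 0.0]
contact_force: [0.1, -0.2, -0.6]
opening: 0.0197
grip_force: 0.0
```

```bash
python3 -c "
from h import *
go(-1,-165,.40);go(-1,-165,.193)"
```

```text
t 1.1 F [-141.4   89.9] z 0.4044 fF [ 0.1 -0.2] [ 0.1 -0.2 -0.6] open 0.01966606224771337
shift cm [-27.54   9.38   0.43] turn [-0.    -0.     0.175]
t 1.1 F [-141.4   89.9] z 0.4044 fF [ 0.1 -0.2] [ 0.1 -0.2 -0.6] open 0.01966606224771337
shift cm [-27.55   9.39  21.13] turn [-0.    -0.     0.175]
```

arm_command(plan=[[[-3, 1, 0, 0, 0, 0.02], [-6, 2, 0, 0, 0, 0.04], [-9, 3, 0, 0, 0, 0.06], [-12, 4, 0, 0, 0, 0.08], [-15, 5, 0, 0, 0, 0.1], [-18, 6, 1, 0, 0, 0.12], [-21, 7, 3, 0, 0, 0.14], [-24, 8, 6, 0, 0, 0.16], [-26.5, 9, 9, 0, 0, 0.175], [-27.5, 9.4, 12, 0, 0, 0.175], [-27.5, 9.4, 14, 0, 0, 0.175], [-27.5, 9.4, 14, 0, 0, 0.175]]])

```text
t: 2.1
tool_pos: [0.6035, -0.1084, 0.2577]
tool_rot: [-2.239, -2.189, 0.009]
contact_force: [-0.9, -0.3, -1.0]
opening: 0.0199
grip_force: 0.0
```

```bash
python3 -c "
from h import *
go(-1,-165,.193);go(-1,-90,.193)
im,d=get_image('side');cv2.imwrite('pics/s1.png',cv2.resize(im[90:270,220:420],None,fx=4,fy=4-.7+.0,interpolation=cv2.INTER_CUBIC))"
```

```text
t 2.1 F [  -2.4 -162.4] z 0.2577 fF [-0.9 -0.4] [-0.9 -0.3 -1. ] open 0.019923153148898424
shift cm [-0.28  0.21  6.47] turn [-0.012 -0.003  0.003]
t 2.1 F [  -2.4 -162.4] z 0.2577 fF [-0.9 -0.4] [-0.9 -0.3 -1. ] open 0.019923153148898424
shift cm [7.22 0.23 6.49] turn [-0.012 -0.003  0.003]
```

View pics/s1.png

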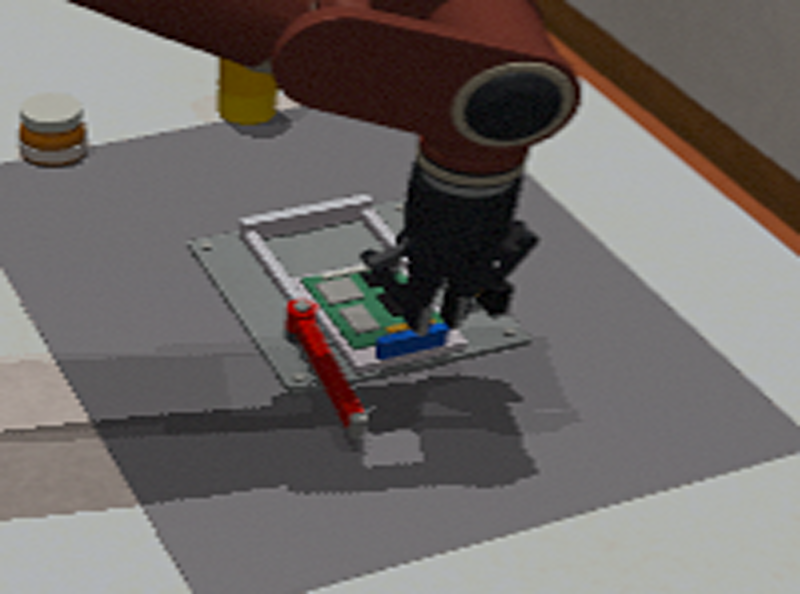

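The side view shows the gripper hanging just behind the blue tab (411,342), clear of the keeper. I'll lower it with a bit more clearance.

arm_command(plan=[[[-0.5, 0.2, 1.5, 0, 0, 0], [-0.6, 0.2, 3.5, 0, 0, 0], [-0.6, 0.2, 5, 0, 0, 0], [-0.6, 0.2, 6.3, 0, 0, 0], [-0.6, 0.2, 6.4, 0, 0, 0], [-0.6, 0.2, 6.4, 0, 0, 0]]])

```text
t: 2.65
tool_pos: [0.6077, -0.1139, 0.2007]
tool_rot: [-2.244, -2.199, 0.0]
contact_force: [0.1, 0.7, -0.0]
opening: 0.0203
grip_force: 0.0
```

arm_command(plan=[[[0.5, 0, 0, 0, 0, 0], [1, 0, 0, 0, 0, 0], [1.5, 0, 0, 0, 0, 0], [2, 0, 0, 0, 0, 0], [2.5, 0, 0, 0, 0, 0], [3, 0, 0, 0, 0, 0], [3, 0, 0, 0, 0, 0]]])

```text
t: 3.23
tool_pos: [0.6085, -0.0834, 0.2012]
tool_rot: [2.243, 2.198, 0.001]
contact_force: [-0.4, -0.2, 0.8]
opening: 0.02
grip_force: 0.0
```

```bash
python3 -c "
from h import *
go(-1,-71,.193)"
```

```text
t 3.2333 F [   2.  -137.3] z 0.2012 fF [-0.4 -0.2] [-0.4 -0.2  0.8] open 0.019965137747426902
shift cm [ 6.63 -0.26  0.82] turn [0.001 0.    0.005]
```

arm_command(plan=[[[0.4, -0.1, 0, 0, 0, 0], [0.8, -0.2, 0, 0, 0, 0], [1.2, -0.2, 0, 0, 0, 0], [1.6, -0.2, 0, 0, 0, 0], [2.0, -0.2, 0, 0, 0, 0], [2.4, -0.2, 0, 0, 0, 0], [2.4, -0.2, 0, 0, 0, 0]]])

```text
t: 3.82
tool_pos: [0.6068, -0.0594, 0.2008]
tool_rot: [-2.244, -2.198, -0.001]
contact_force: [0.2, -2.1, 0.3]
opening: 0.0203
grip_force: 0.7
```

```bash
python3 -c "
from h import *
go(-1,-71,.193)
im,d=get_image('side');cv2.imwrite('pics/s2.png',cv2.resize(im[130:230,250:370],None,fx=6,fy=6,interpolation=cv2.INTER_CUBIC))"
```

```text
t 3.8167 F [  -0.3 -113.3] z 0.2008 fF [ 0.2 -2. ] [ 0.2 -2.1  0.3] open 0.020265721067113773
shift cm [ 4.23 -0.05  0.78] turn [-0.    -0.001  0.005]
```

View pics/s2.png

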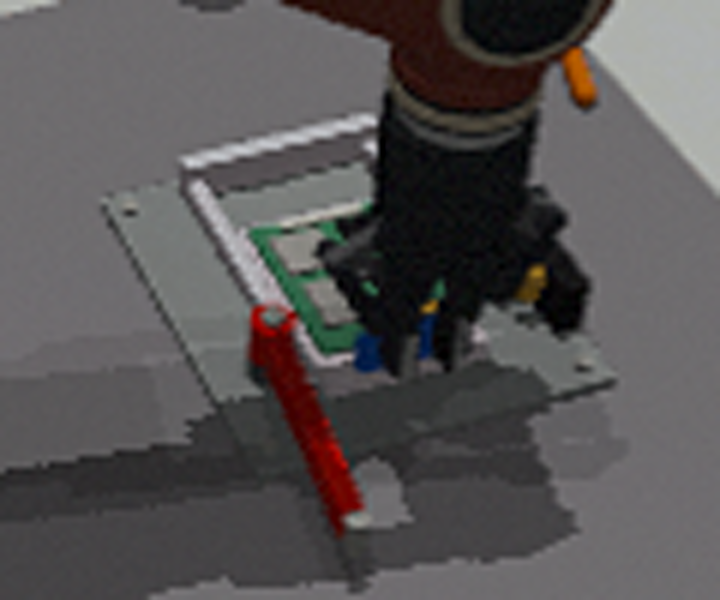

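The fingers (400,350) and (455,340) are behind the tab and pushing it, with about 2 N of friction. The straight push continues.

arm_command(plan=[[[0.4, 0, 0, 0, 0, 0], [0.8, 0, 0, 0, 0, 0], [1.2, 0, 0, 0, 0, 0], [1.6, 0, 0, 0, 0, 0], [2.0, 0, 0, 0, 0, 0], [2.4, 0, 0, 0, 0, 0], [2.8, 0, 0, 0, 0, 0], [3.2, 0, 0, 0, 0, 0], [3.5, 0, 0, 0, 0, 0], [3.5, 0, 0, 0, 0, 0]]])

```text
t: 4.7
tool_pos: [0.6073, -0.0243, 0.2005]
tool_rot: [-2.243, -2.198, 0.0]
contact_force: [0.0, -1.1, -0.4]
opening: 0.02
grip_force: 0.0
```

arm_command(plan=[[[0.15, 0, 0, 0, 0, 0], [0.3, 0, 0, 0, 0, 0], [0.45, 0, 0, 0, 0, 0], [0.6, 0, 0, 0, 0, 0], [0.6, 0, 0, 0, 0, 0]]])

```text
t: 5.12
tool_pos: [0.6075, -0.0189, 0.2005]
tool_rot: [-2.244, -2.197, 0.0]
contact_force: [0.2, -0.6, -1.2]
opening: 0.0201
grip_force: 0.5
```

```bash
python3 -c "
from h import *
go(-1,-71,.193)"
```

```text
t 5.1167 F [ -0.7 -72.8] z 0.2005 fF [ 0.2 -0.6] [ 0.2 -0.6 -1.2] open 0.020119983261213087
shift cm [ 0.18 -0.03  0.75] turn [-0.001 -0.     0.004]
```

arm_command(plan=[[[0.1, 0, 0, 0, 0, 0], [0.2, 0, 0, 0, 0, 0], [0.3, 0, 0, 0, 0, 0], [0.3, 0, 0, 0, 0, 0]]])

```text
t: 5.45
tool_pos: [0.6076, -0.0159, 0.2005]
tool_rot: [-2.244, -2.198, 0.0]
contact_force: [-0.0, -1.2, -1.0]
opening: 0.0201
grip_force: 0.5
```

arm_command(plan=[[[0.1, 0, 0, 0, 0, 0], [0.2, 0, 0, 0, 0, 0], [0.3, 0, 0, 0, 0, 0], [0.3, 0, 0, 0, 0, 0]]])

```text
t: 5.78
tool_pos: [0.6076, -0.0144, 0.2007]
tool_rot: [2.243, 2.197, -0.006]
contact_force: [-0.7, -8.5, -1.5]
opening: 0.0197
grip_force: 4.3
```

arm_command(plan=[[[0.1, 0, 0, 0, 0, 0], [0.2, 0, 0, 0, 0, 0], [0.2, 0, 0, 0, 0, 0]]])

```text
t: 6.03
tool_pos: [0.6077, -0.0137, 0.2009]
tool_rot: [2.241, 2.195, -0.01]
contact_force: [-2.2, -14.5, 1.0]
opening: 0.0201
grip_force: 7.3
```

arm_command(plan=[[[-0.3, 0, 0, 0, 0, 0], [-1, 0, 0, 0, 0, 0], [-2, 0, 0, 0, 0, 0], [-3, 0, 0, 0, 0, 0], [-3, 0, -3, 0, 0, 0], [-3, 0, -6, 0, 0, 0], [-5, 0, -8, 0, 0, 0], [-8, 0, -8, 0, 0, 0], [-11, 0, -8, 0, 0, 0], [-14, 0, -8, 0, 0, 0], [-16, 0, -8, 0, 0, 0], [-16, 0, -8, 0, 0, 0]]], gripper=1)

```text
t: 7.03
tool_pos: [0.6041, -0.1751, 0.281]
tool_rot: [2.248, 2.192, -0.001]
contact_force: [0.0, 0.3, 0.9]
opening: -0.0002
grip_force: 0.0
```

```bash
python3 -c "
from h import *
q=1.675
go(-120,-190,.28);go(-120,-190,.201)
im,d=get_image('side');cv2.imwrite('pics/s3.png',cv2.resize(im[120:240,250:400],None,fx=5,fy=5,interpolation=cv2.INTER_CUBIC))"
```

```text
t 7.0333 F [-2.000e-01 -2.291e+02] z 0.281 fF [0.  0.3] [0.  0.3 0.9] open -0.00016986124394558397
shift cm [  3.91 -11.98   0.09] turn [0.001 0.001 0.   ]
t 7.0333 F [-2.000e-01 -2.291e+02] z 0.281 fF [0.  0.3] [0.  0.3 0.9] open -0.00016986124394558397
shift cm [  3.92 -11.99   7.99] turn [0.001 0.001 0.   ]
```

View pics/s3.png

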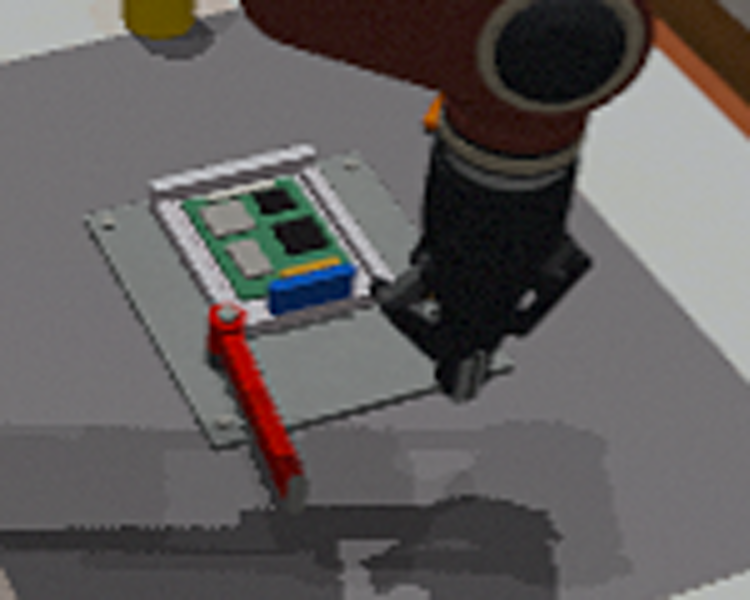

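The picture shows the carrier home: its front is tight against the stop at (235,180), and the tab is at (312,288). The keeper is untouched. Next I'll plan the keeper sweep.

```bash
python3 -c "
from h import *
def P(q,r=100):
    return np.array([-70,-73])+r*np.array([np.cos(q),-np.sin(q)])+(7+14.5*abs(np.sin(q))+9*abs(np.cos(q)))*np.array([-np.sin(q),-np.cos(q)])
p0=P(1.68)+[-15,0];print(p0);go(*p0,.195)
for q in np.r_[np.arange(1.7,.1,-.1),.1,.05,0]: print(round(q,2),((P(q)-p0)[::-1]/10).round(1))
"
```

```text
[-118.15978287 -169.96361561]
t 7.0833 F [-1.000e-01 -2.273e+02] z 0.2808 fF [1.1 1.3] [ 1.2  1.2 -0.2] open -0.0003690912334529374
shift cm [  5.74 -11.8    8.57] turn [ 0.    -0.     0.001]
1.7 [0.1 1.3]
1.6 [-0.2  2.3]
1.5 [-0.4  3.3]
1.4 [-0.5  4.3]
1.3 [-0.6  5.2]
1.2 [-0.5  6.2]
1.1 [-0.3  7.2]
1.0 [-0.   8.2]
0.9 [0.4 9.2]
0.8 [ 0.9 10.1]
0.7 [ 1.5 11. ]
0.6 [ 2.2 11.8]
0.5 [ 3.  12.5]
0.4 [ 3.9 13.2]
0.3 [ 4.8 13.8]
0.2 [ 5.9 14.2]
0.1 [ 7.  14.6]
0.05 [ 7.5 14.7]
0.0 [ 8.1 14.8]
```

arm_command(plan=[[[1.5, -3, 0, 0, 0, 0], [3, -6, 0, 0, 0, 0], [4.5, -9, 0, 0, 0, 0], [5.7, -11.8, 0, 0, 0, 0], [5.7, -11.8, 2, 0, 0, 0], [5.7, -11.8, 4.5, 0, 0, 0], [5.7, -11.8, 7, 0, 0, 0], [5.7, -11.8, 8.5, 0, 0, 0], [5.7, -11.8, 8.5, 0, 0, 0], [5.7, -11.8, 8.5, 0, 0, 0]]])

```text
t: 7.92
tool_pos: [0.4872, -0.1109, 0.195]
tool_rot: [-2.242, -2.197, 0.001]
contact_force: [-0.5, 0.1, -0.3]
opening: 0.0001
grip_force: 0.0
```

```bash
python3 -c "
from h import *
go(-118.2,-170,.195)"
```

```text
t 7.9167 F [-118.6 -167.9] z 0.195 fF [-0.5  0.1] [-0.5  0.1 -0.3] open 5.4357295574302116e-05
shift cm [-0.21  0.04 -0.  ] turn [-0.002 -0.001  0.005]
```

arm_command(plan=[[[0, 0.7, 0, 0, 0, 0], [-0.1, 1.3, 0, 0, 0, 0], [-0.4, 2.3, 0, 0, 0, 0], [-0.6, 3.3, 0, 0, 0, 0], [-0.7, 4.3, 0, 0, 0, 0], [-0.8, 5.2, 0, 0, 0, 0], [-0.7, 6.2, 0, 0, 0, 0], [-0.5, 7.2, 0, 0, 0, 0], [-0.2, 8.2, 0, 0, 0, 0], [0.2, 9.2, 0, 0, 0, 0], [0.7, 10.1, 0, 0, 0, 0], [0.7, 10.1, 0, 0, 0, 0]]])

```text
t: 8.92
tool_pos: [0.5905, -0.1059, 0.196]
tool_rot: [2.242, 2.198, 0.002]
contact_force: [0.3, 0.1, -0.5]
opening: -0.0002
grip_force: 0.0
```

```bash
python3 -c "
from h import *
go(30,-89,.195)
im,d=get_image('side');cv2.imwrite('pics/s4.png',cv2.resize(im[120:240,250:400],None,fx=5,fy=5,interpolation=cv2.INTER_CUBIC))"
```

```text
t 8.9167 F [ -15.5 -160.2] z 0.196 fF [0.3 0.1] [ 0.3  0.1 -0.5] open -0.00022196213043787903
shift cm [7.1  4.59 0.11] turn [ 0.002 -0.     0.005]
```

View pics/s4.png

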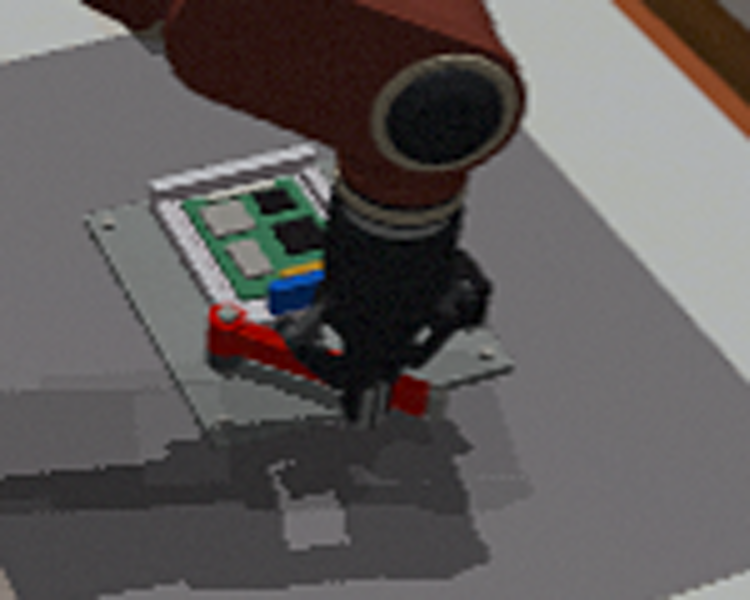

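The bar has swung to about 0.8 rad, with the finger at (368,400) on its outer side and the tip at (410,395). I'll carry on to just before the catch, then through it.

arm_command(plan=[[[0.6, 0.9, 0, 0, 0, 0], [1.3, 1.7, 0, 0, 0, 0], [2.1, 2.4, 0, 0, 0, 0], [3.0, 3.1, 0, 0, 0, 0], [3.9, 3.7, 0, 0, 0, 0], [5.0, 4.1, 0, 0, 0, 0], [5.6, 4.4, 0, 0, 0, 0], [5.6, 4.4, 0, 0, 0, 0]]])

```text
t: 9.63
tool_pos: [0.6345, -0.05, 0.1958]
tool_rot: [2.243, 2.2, 0.001]
contact_force: [-0.3, -0.5, 0.3]
opening: -0.0
grip_force: 0.0
```

arm_command(plan=[[[0.2, 0, 0, 0, 0, 0], [0.4, 0, 0, 0, 0, 0], [0.6, 0, 0, 0, 0, 0], [0.8, 0, 0, 0, 0, 0], [0.8, 0, 0, 0, 0, 0]]])

```text
t: 10.05
tool_pos: [0.634, -0.0449, 0.1958]
tool_rot: [2.243, 2.196, -0.004]
contact_force: [-0.0, -6.0, -0.0]
opening: 0.0002
grip_force: 3.0
```

```bash
python3 -c "
from h import *
go(30,-89,.195)"
```

```text
t 10.05 F [ 26.5 -98.2] z 0.1958 fF [ 0.1 -6. ] [-0. -6. -0.] open 0.0001666288586185491
shift cm [0.92 0.36 0.08] turn [0.    0.004 0.004]
```

arm_command(plan=[[[0.2, 0, 0, 0, 0, 0], [0.4, 0, 0, 0, 0, 0], [0.6, 0, 0, 0, 0, 0], [0.6, 0, 0, 0, 0, 0]]])

```text
t: 10.38
tool_pos: [0.6341, -0.038, 0.1958]
tool_rot: [-2.245, -2.197, -0.001]
contact_force: [-0.5, 0.3, 0.1]
opening: -0.0001
grip_force: 0.0
```

arm_command(plan=[[[0.2, 0, 0, 0, 0, 0], [0.3, 0, 0, 0, 0, 0], [0.3, 0, 0, 0, 0, 0]]])

```text
t: 10.63
tool_pos: [0.6342, -0.0352, 0.1957]
tool_rot: [2.243, 2.198, -0.003]
contact_force: [0.3, -4.9, -0.5]
opening: -0.0
grip_force: 2.5
```

arm_command(plan=[[[0.1, 0, 0, 0, 0, 0], [0.2, 0, 0, 0, 0, 0], [0.2, 0, 0, 0, 0, 0]]])

```text
t: 10.88
tool_pos: [0.6343, -0.0345, 0.1958]
tool_rot: [2.241, 2.196, -0.007]
contact_force: [-0.9, -10.4, 0.0]
opening: 0.0004
grip_force: 5.4
```

arm_command(plan=[[[-0.5, 0, 0, 0, 0, 0], [-2, 0, 0, 0, 0, 0], [-4, 0, 0, 0, 0, 0], [-4, 0, -3, 0, 0, 0], [-4, 0, -6, 0, 0, 0], [-7, 0, -9, 0, 0, 0], [-10, 0, -12, 0, 0, 0], [-14, 0, -14, 0, 0, 0], [-18, 0, -14, 0, 0, 0], [-21, 0, -14, 0, 0, 0], [-21, 0, -14, 0, 0, 0], [-21, 0, -14, 0, 0, 0]]])

```text
t: 11.88
tool_pos: [0.6294, -0.2447, 0.3356]
tool_rot: [-2.248, -2.194, -0.001]
contact_force: [-0.4, 0.6, 0.1]
opening: -0.0
grip_force: 0.0
```

```bash
python3 -c "
from h import *
ims=[get_image(n)[0] for n in('top','side')]
A=cv2.resize(ims[0][105:185,195:305],(550,400),interpolation=cv2.INTER_CUBIC);cv2.imwrite('pics/e1.png',np.clip(A*1.4,0,255).astype(np.uint8))
cv2.imwrite('pics/e2.png',cv2.resize(ims[1][130:230,250:370],None,fx=6,fy=6,interpolation=cv2.INTER_CUBIC))
print(get_obs()['contact_force'])"
```

```text
[-0.86264397  0.71094304  0.33277336]
```

View pics/e2.png

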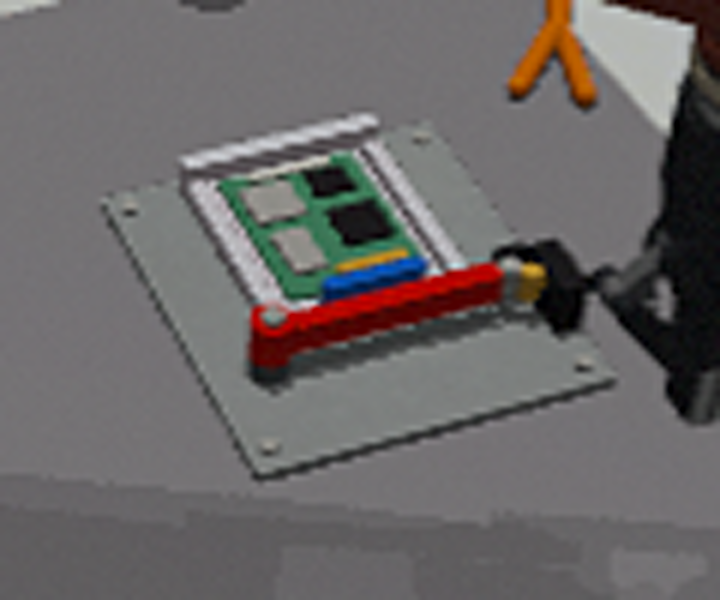

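View pics/e1.png

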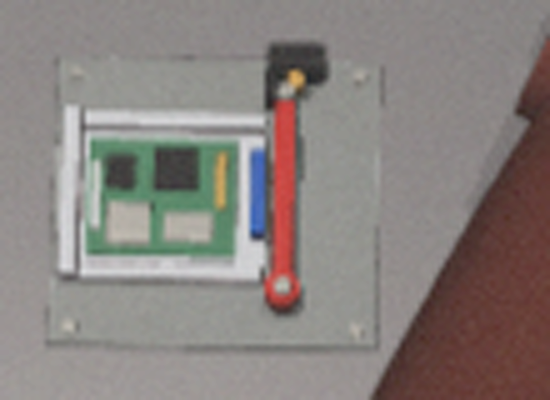

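Both views show the carrier home against the stop (top 80,190). The keeper is shut, its tip (287,92) past the nose (297,77) and against the rest, and the robot is clear. I'm handing in.

```bash
python3 -c "
from station import *
print(finish_job())"
```

```text
the job is handed in; nothing more can be done
None
```

The carrier is home against the end stop, the keeper has snapped past its catch and stayed shut, the bystanders were not touched, and the job was handed in at about 12 s of the 48 s allowed.

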